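Pack a gear-drive kit into its box and put the lid on

TASK

Pack the kit box: set the bearing block down in the middle of the box with its length along the box, the gear flat at the end away from the robot (behind the block), the flanged coupling upright, flange down, at the end nearest the robot (in front of the block), all three on the box's long centre line, and stand the short sleeve centred on top of the gear. Then put the lid on so that it sits flat on the rim all round. The tall sleeve does not belong in this kit: leave it and the other small parts on the bench where they are.

Things in the scene. Friction and masses are not known exactly. Their poses are not given: they have to be found in the camera images.
- kit_box: Open blue plastic box, fixed, 240 (its x) x 150 (y) x 55 mm high, walls and floor 5 mm (inside 230 x 140, 50 deep). Left or right of the small parts, turned at most 15 degrees. Origin: centre of its underside; +x along its length to the end away from the robot, z up. Places for parts on its long centre line: about x = -75 mm (end nearest the robot), 0 and +75 mm; floor at z = 5 mm.
- lid: Loose blue lid, 0.25 kg, flat on the bench: plate 246 (its x) x 156 (y) x 5 mm, under it a plug 218 x 128 x 5 mm that enters the box with 6 mm play all round, on top in the middle a black bar handle 76 (x) x 14 (y) mm, z = 10 to 42 mm. Origin: centre of the plug's underside, z up. Turned at most 15 degrees. Closed: x along the box's x (either way), origin 50 mm above the box's origin.
- gear: Steel spur gear lying flat, 48 mm across, 16 mm thick, about 0.16 kg, fine teeth and a black bore. Origin: centre of its underside, z up.
- short_sleeve: Short steel sleeve (tube) standing upright, 28 mm outside, 16 mm inside diameter, 24 mm high, about 0.06 kg. Origin: centre of its underside, z up. It stands on the gear's flat top.
- bearing_block: Aluminium bearing block with a foot 56 (its x) x 32 (its y) x 10 mm and a body above it 34 (x) x 32 (y) mm up to 36 mm high, with a bore on its y faces, about 0.14 kg. Origin: centre of its underside, z up. Either way round is the same.
- coupling: Steel flanged coupling standing on its flange: flange 44 mm diameter x 10 mm, hub 28 mm diameter above it up to 36 mm high, about 0.13 kg. Origin: centre of its underside, z up.
- tall_sleeve: Tall steel sleeve standing upright, 28 mm outside diameter, 58 mm high: too tall for the box; not part of the kit. Origin: centre of its underside. Leave it standing where it is.
- nut: Bystander: steel hexagon nut lying flat, 24 mm across flats, 13 mm high. Origin: centre of its underside. Leave it where it is.
- rubber_foot: Bystander: black rubber foot, a low cone 26 mm across, 14 mm high. Origin: centre of its underside. Leave it where it is.
- knurled_knob: Bystander: small black plastic knob, 24 mm across with a 14 mm stem, 20 mm high. Origin: centre of its underside. Leave it where it is.
There are look-alikes about, which are no part of the job. Leave any brown or red look-alike of the coupling alone.

How it is judged:
On the way, in this order (a step that is already met when the one before it is completed fails the run):
1. block, gear and coupling stand in their places in the box and the short sleeve stands on the gear (any order) (x of bearing_block in the frame of kit_box between -0.016 and 0.016 m and y of bearing_block in the frame of kit_box between -0.016 and 0.016 m and z of bearing_block in the frame of kit_box between 0.002 and 0.009 m and angle between each of bearing_block, gear, coupling, short_sleeve's own z axis and vertical below 0.12 rad and angle between the x axis of bearing_block and the x axis of kit_box, either way round below 0.26 rad and x of gear in the frame of kit_box between 0.055 and 0.095 m and y of gear in the frame of kit_box between -0.016 and 0.016 m and z of gear in the frame of kit_box between 0.002 and 0.009 m and x of coupling in the frame of kit_box between -0.097 and -0.055 m and y of coupling in the frame of kit_box between -0.016 and 0.016 m and z of coupling in the frame of kit_box between 0.002 and 0.009 m and horizontal distance between short_sleeve and gear below 0.01 m and z of short_sleeve in the frame of gear between 0.013 and 0.019 m), for 0.2 s.
2. the lid sits flat on the rim (x of lid in the frame of kit_box between -0.009 and 0.009 m and y of lid in the frame of kit_box between -0.009 and 0.009 m and z of lid in the frame of kit_box between 0.046 and 0.053 m and angle between lid's own z axis and vertical below 0.025 rad and angle between the x axis of lid and the x axis of kit_box, either way round below 0.1 rad), for 0.2 s.
At the end, for the whole second after the job is handed in: In the box: block within 16 mm of the middle, lengthwise within 15 deg; gear 55-95 mm beyond the middle, coupling 55-97 mm before it, within 16 mm of the centre line, upright on the floor; short sleeve upright on the gear within 10 mm; lid level, seated, within 9 mm and 0.1 rad; all at rest (all of step 1 and all of step 2 and linear speed of each of bearing_block, gear, coupling, short_sleeve, lid below 0.02 m/s); the robot touches nothing.
It fails at once if the tall sleeve or a bystander is moved more than 30 mm, or the tall sleeve knocked over (distance of any of tall_sleeve, nut, rubber_foot, knurled_knob from where it was at the start of the episode above 0.03 m or angle between tall_sleeve's own z axis and vertical above 0.5 rad).
It also fails if it takes over 128 s, if anything falls off the work surface, if the arm or the gripper's body presses on something with over 40 N, if the wrist force passes 120 N, or if a joint passes its speed limit or range.

ROBOT

A 6-joint arm with a two-finger parallel gripper is mounted at the origin on the work surface. World frame = base frame: x ahead of the robot, y to its left, z up, the work surface at z = 0. Lengths are in m, angles in rad, forces in N, time in s.
With the tool pointing down it reaches from about 0.425 to 0.95 m from the base axis. Payload 3.5 kg.
Tool frame: the origin (TCP) lies midway between the tips of the shut fingers; the grasp point (between the pads) lies 19 mm behind it; z points along the fingers, y is the line along which they close (so a half turn about z gives the same grasp; the last joint's range is limited). The gripper opens to 85 mm and grips with 20 to 120 N. Pads are 22 mm wide; open, the fingers measure 114 mm over their backs; the gripper's body (76 mm by 85 mm) begins 54 mm behind the grasp point. The pads swing forward as they close: fully open they stand 13 mm farther back than shut.
Start: joints at [-1.464, 0.286, 1.577, -0, 1.279, -0.15], TCP at [0.171, -0.653, 0.231] pointing down, gripper open.
Joint ranges: [-2.77, 2.77], [-0.9, 2.22], [0.21, 2.48], [-1.53, 4.67], [0.24, 2.81], [-2.84, 2.84]. Speed limits (rad/s): [2.79, 2.79, 3.14, 3.14, 3.14, 3.14].

INTERFACE

Orientations are given as a unit quaternion [x, y, z, w].
In Python, from plant import ctrl, cams, order gives the robot as it stands.
- The arm moves only by the tool move_arm, never from a script. Its argument "plan" is one flat list of numbers, 7 for each row, row after row: the shift along the world's x, y, z in mm, then the turn, a rotation vector about the world's x, y, z in degrees, then the finger opening in mm, from 0 to 85.4. A call has 1 to 12 rows; each row shifts and turns the commanded pose from where the row before left it; what a row does not reach is not made up. A row lasts 1/10 s, in which the tool goes at most 50 mm and 8.59 degrees, less where a joint would pass 70% of its speed; a pose out of reach is approached as far as the arm can. A call is refused whole if a number of a shift passes 50 or a number of a turn 8.59, either way. A call with a gripper value outside its range is refused whole. The fingers move at their own pace and stop on an object; "newtons" is the grip in N (left out, the last holds). Time passes only in rows, so rows that do not move let the fingers close. It gives the time, the measured TCP pose, the force, the opening and the grip force at its end, in the units of the state.
- ctrl.get_state(): the state, without advancing time (a new reading comes with each control period).
- cams.read_camera(name): name is "scene" or "top" or "wrist"; returns a dict with "color" (400x640x3 uint8, red, green, blue), "fov_y" (degrees; the focal length in pixels is half the picture's height over the tangent of half this angle, whatever the lens; pixels are square), "cx", "cy" (the principal point, pixels), "k1" (the pictures are not rectified: a ray, as slopes to the right and down, at radius r is drawn at 1 + k1 r^2 times it, then the intrinsics apply), "origin" and "orientation" of the camera in the world; the wrist camera has in their place "T_tool_cam" (4x4, takes a point from camera to tool coordinates, whose origin is the TCP and whose axes are the flange's). Camera axes: x right, y up, looking along -z (the intrinsics and any distortion apply to the point x, -y, -z); pixel columns grow to the right and rows downward; lengths in m; the calibration is good to about 2 mm. A picture is of the moment at which its call begins: read the wrist's pose just before it. There is no depth.
- order.sign_off(): hands the job in; it is judged then, once.
The state is a dict: "time": time; "qpos": joint angles; "dq": joint speeds; "joint_efforts": joint torques, N m; "eef_pos": TCP position; "tcp_rot": TCP orientation; "contact_force": force on the tool from outside, world axes, zero at the start; "wrist_torque": the same for the moment, N m; "opening": opening from 0.0 (shut) to 1.0 (fully open); "finger_force": force on a finger pad.
Only numpy, scipy, OpenCV 4.12 (cv2) and the standard library are available. Lean on these libraries where they do the work, as an engineer would, in place of code of your own. Each camera call takes 0.05 s, during which the arm holds its last target. There are 200 camera calls.

## Working session

There is one attempt and no reset: what is moved stays moved. The work goes in short steps, Python scripts to look and compute and a tool call to move; the robot and the scene stay as the last step left them, time stands still between calls to the robot, and variables do not carry over. Pictures are saved under pics/ and viewed, at most 14 in all, crops included, and the job is handed in when it is done.

Besides the shell and the picture viewer there is one more tool, called after ">>>" by a JSON object that holds its "op" and its "data". move_arm: Moves the arm, as the interface text tells. Its arguments: {"type":"object","properties":{"plan":{"type":"array","items":{"type":"number"}},"newtons":{"type":"number"}},"required":["plan"]}

```bash
ls; mkdir -p pics
cat > h.py <<'E'
import numpy as np, cv2
from scipy.spatial.transform import Rotation as R
from plant import ctrl, cams, order
def look(name, fn=None):
    s=ctrl.get_state(); d=cams.read_camera(name)
    if name=="wrist":
        T=np.eye(4); T[:3,:3]=R.from_quat(s["tcp_rot"]).as_matrix(); T[:3,3]=s["eef_pos"]
        T=T@np.array(d["T_tool_cam"]); 
    else:
        T=np.eye(4); o=np.array(d["orientation"]); T[:3,:3]=o if o.shape==(3,3) else R.from_quat(o).as_matrix(); T[:3,3]=d["origin"]
    d["T"]=T; d["f"]=200/np.tan(np.radians(d["fov_y"])/2)
    if fn: cv2.imwrite("pics/"+fn, d["color"][...,::-1])
    return d
def ray(d,uv):
    uv=np.atleast_2d(np.array(uv,float)); p=(uv-[d["cx"],d["cy"]])/d["f"]; q=p.copy()
    for _ in range(30): q=p/(1+d["k1"]*(q**2).sum(1,keepdims=True))
    v=np.c_[q[:,0],-q[:,1],-np.ones(len(q))]@d["T"][:3,:3].T
    return d["T"][:3,3],v
def onz(d,uv,z):
    o,v=ray(d,uv); return o+v*((z-o[2])/v[:,2])[:,None]
def proj(d,P):
    c=(np.atleast_2d(P)-d["T"][:3,3])@d["T"][:3,:3]; q=np.c_[c[:,0],-c[:,1]]/-c[:,2:]
    return q*(1+d["k1"]*(q**2).sum(1,keepdims=True))*d["f"]+[d["cx"],d["cy"]]
E
python3 - <<'E'
from h import *
for n in("scene","top","wrist"):
    d=look(n,n+"0.png"); print(n,d["fov_y"],d["k1"],d["cx"],d["cy"],d["T"].round(3).tolist())
print(ctrl.get_state())
E
```

```text
pics
scene 42.63241888115981 -0.005767457814430831 323.52952130795916 205.73536668929333 [[-0.183, -0.83, 0.526, 1.194], [0.983, -0.157, 0.094, 0.121], [0.005, 0.535, 0.845, 1.023], [0.0, 0.0, 0.0, 1.0]]
top 46.94387335068676 0.005941286662418768 317.47752878087414 202.00194891124505 [[-0.135, 0.964, -0.228, 0.396], [-0.991, -0.133, 0.025, 0.014], [-0.006, 0.229, 0.973, 0.899], [0.0, 0.0, 0.0, 1.0]]
wrist 68.44994632110082 -0.03086048686387132 320.78245031003604 197.07776676056477 [[0.254, 0.932, 0.259, 0.237], [-0.967, 0.245, 0.066, -0.635], [-0.002, -0.267, 0.964, 0.372], [0.0, 0.0, 0.0, 1.0]]
{'time': 0.15, 'qpos': array([-1.46401270e+00,  2.87012484e-01,  1.57783498e+00, -7.13479548e-06,
        1.27860199e+00, -1.50009287e-01]), 'dq': array([-0.0008425 , -0.00171156, -0.00418136, -0.00083771, -0.00196706,
        0.00012706]), 'joint_efforts': array([ 1.98537688e-03, -4.06601501e+01, -2.93139589e+01, -6.23638562e-05,
        3.94497460e-03,  1.34917715e-05]), 'eef_pos': array([ 0.17140249, -0.65234909,  0.23023449]), 'tcp_rot': array([ 9.91767934e-01,  1.28044930e-01,  1.66492964e-05, -9.28254337e-04]), 'contact_force': array([-0.71471123,  0.12845092, -0.15715646]), 'wrist_torque': array([0.01416275, 0.01378849, 0.01620377]), 'finger_force': 0.0, 'opening': 1.0018220610617505}
```

View pics/top0.png

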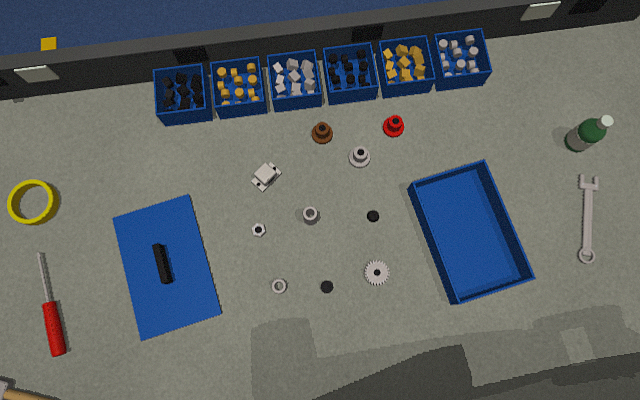

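View pics/scene0.png

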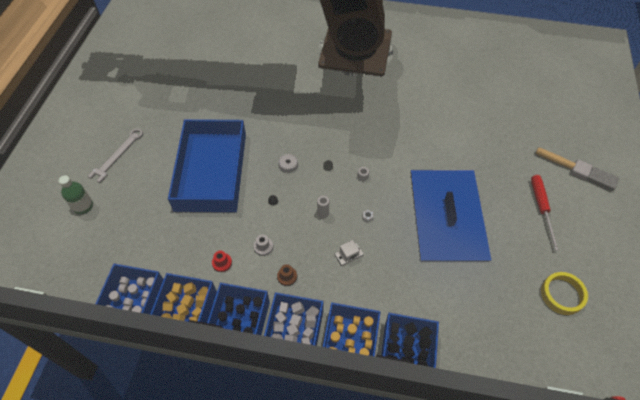

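The top view shows the empty box at (470,232), the lid at (167,266) and the gear at (377,272). The short sleeve is at (279,286) and the taller one at (310,214). The block is at (266,176) and the steel coupling at (360,156). The look-alikes are the brown coupling (322,132) and the red one (394,126); the short and tall sleeves could also be confused. The nut is at (258,229) and the black parts at (373,216) and (327,287). The scene view agrees.

```bash
cat > m.py <<'E'
from h import *
d=look("top"); im=d["color"]; hsv=cv2.cvtColor(im,cv2.COLOR_RGB2HSV)
blue=cv2.inRange(hsv,(100,120,40),(130,255,255))
def quad(u,v,z,close=5):
    m=cv2.morphologyEx(blue,cv2.MORPH_CLOSE,np.ones((close,close)))
    n,l,s,c=cv2.connectedComponentsWithStats(m); k=l[v,u]
    cs,_=cv2.findContours((l==k).astype(np.uint8),0,2); c=max(cs,key=cv2.contourArea)
    h=cv2.convexHull(c)[:,0].astype(float)
    P=onz(d,h,z)[:,:2]
    r=cv2.minAreaRect((P*1000).astype(np.float32)); return r,h
for nm,u,v,z in(("box",470,232,.055),("lid",140,250,.010)):
    r,h=quad(u,v,z); print(nm,r)
    a=cv2.approxPolyDP(h.astype(np.float32).reshape(-1,1,2),6,True)[:,0]; print(a.tolist(),(onz(d,a,z)*1000).round().tolist())
# parts: bright/steel or anything that departs from bench
s=look("scene")
L={"gear":(377,272,.016),"short":(279,286,.024),"tall":(310,214,.058),"coup":(360,156,.036),"block":(266,176,.036),"nut":(258,229,.013),"b1":(373,216,.01),"b2":(327,287,.01),"brown":(322,132,.036),"red":(394,126,.036)}
for k,(u,v,z) in L.items(): 
    p=onz(d,(u,v),z)[0]; print(k,(p*1000).round(),np.hypot(p[0],p[1]).round(3),"scene px",proj(s,p)[0].round())
cv2.imwrite("pics/crop.png",cv2.resize(im[110:310,230:420,::-1],None,fx=3.0,fy=3.0,interpolation=cv2.INTER_CUBIC)[:600])
E
python3 m.py
```

```text
box ((502.73944091796875, -276.99462890625), (238.38189697265625, 163.0877227783203), 10.155848503112793)
[[484.0, 159.0], [534.0, 278.0], [450.0, 303.0], [407.0, 189.0]] [[634.0, -336.0, 55.0], [400.0, -376.0, 55.0], [377.0, -217.0, 55.0], [595.0, -179.0, 55.0]]
lid ((521.700439453125, 297.72802734375), (244.6890411376953, 155.57545471191406), 10.710031509399414)
[[188.0, 194.0], [220.0, 313.0], [141.0, 340.0], [113.0, 218.0]] [[655.0, 245.0, 10.0], [417.0, 201.0, 10.0], [388.0, 351.0, 10.0], [627.0, 394.0, 10.0]]
gear [ 452. -102.   16.] 0.463 scene px [288. 160.]
short [450.  85.  24.] 0.458 scene px [363. 169.]
tall [572.   9.  58.] 0.572 scene px [324. 198.]
coup [ 678. -104.   36.] 0.686 scene px [264. 235.]
block [663.  84.  36.] 0.668 scene px [350. 243.]
nut [565. 113.  13.] 0.577 scene px [368. 213.]
b1 [ 561. -113.   10.] 0.572 scene px [273. 197.]
b2 [437.  -4.  10.] 0.437 scene px [328. 163.]
brown [739. -37.  36.] 0.739 scene px [288. 265.]
red [ 731. -181.   36.] 0.753 scene px [223. 250.]
```

View pics/crop.png

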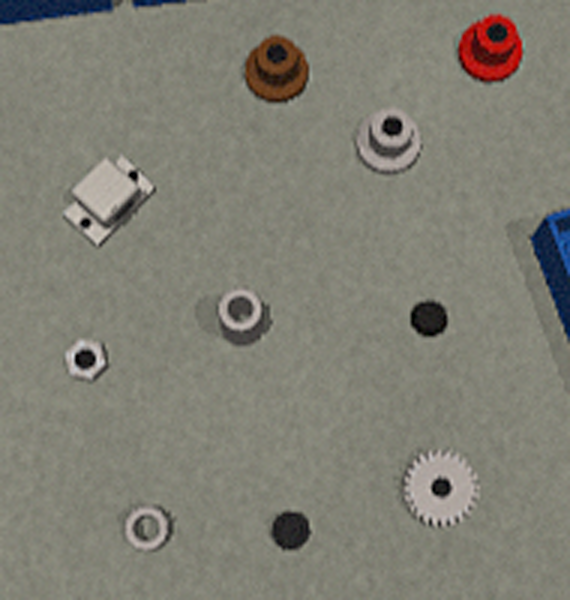

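>>> {"op": "move_arm", "data": {"plan": [31,36,7,0,0,-0.5,85,31,36,7,0,0,-0.5,85,31,36,7,0,0,-0.5,85,31,36,7,0,0,-0.5,85,31,36,7,0,0,-0.5,85,31,36,7,0,0,-0.5,85,31,36,7,0,0,-0.5,85,31,36,7,0,0,-0.5,85,31,36,7,0,0,-0.5,85,31,36,7,0,0,-0.5,85,0,0,0,0,0,0,85]}}

```text
time: 1.35
eef_pos: [0.4846, -0.2889, 0.3028]
tcp_rot: [0.996, 0.088, 0.001, 0.0]
contact_force: [-0.1, 0.1, -1.2]
opening: 0.993
finger_force: 0.0
```

Run:
```python
from h import *
d=look("wrist","w1.png"); s=ctrl.get_state(); print(s["eef_pos"],s["time"],R.from_quat(s["tcp_rot"]).as_matrix().round(3).tolist())
```

```text
[ 0.48301264 -0.29077057  0.30204638] 1.4 [[0.985, 0.174, 0.001], [0.174, -0.985, -0.001], [0.001, 0.001, -1.0]]
```

View pics/w1.png

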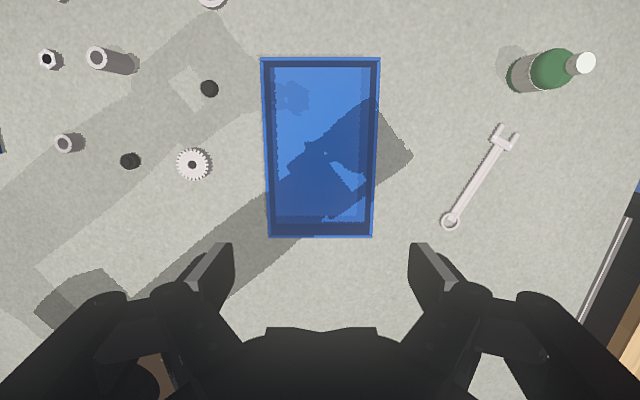

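The wrist view shows the box with rim corners near (260,57), (381,57), (373,237) and (269,238). The gear is at (192,164), and the short sleeve at (68,143).

Run:
```python
from h import *
d=look("wrist"); im=d["color"]; hsv=cv2.cvtColor(im,cv2.COLOR_RGB2HSV)
m=cv2.inRange(hsv,(100,100,40),(130,255,255)); m=cv2.morphologyEx(m,cv2.MORPH_CLOSE,np.ones((5,5)))
n,l,s,c=cv2.connectedComponentsWithStats(m); k=l[100,320]; print(s[k])
cs,_=cv2.findContours((l==k).astype(np.uint8),0,2); h=cv2.convexHull(max(cs,key=cv2.contourArea))
P=onz(d,h[:,0],.055)[:,:2]; print(cv2.minAreaRect((P*1000).astype(np.float32)))
a=cv2.approxPolyDP(h.astype(np.float32),6,True)[:,0]; print(a.tolist(),(onz(d,a,.055)*1000).round().tolist())
g=cv2.inRange(hsv,(0,0,165),(179,60,255)); g[:,250:]=0
g=cv2.morphologyEx(g,cv2.MORPH_CLOSE,np.ones((7,7)))
n,l,s,c=cv2.connectedComponentsWithStats(g)
for i in range(1,n):
    if s[i,4]>60: print(s[i],c[i].round(1),(onz(d,c[i],.016)*1000).round())
print((onz(d,(192,164),.016)*1000).round(),(onz(d,(65,142),.024)*1000).round())
```

```text
[  258    55   121   181 20445]
((503.62457275390625, -283.9289245605469), (236.01292419433594, 148.36752319335938), 10.015151977539062)
[[378.0, 55.0], [370.0, 235.0], [267.0, 235.0], [258.0, 55.0]] [[632.0, -335.0, 55.0], [400.0, -377.0, 55.0], [375.0, -232.0, 55.0], [607.0, -191.0, 55.0]]
[    0     0   250   383 67693] [113.7 143.8] [[460.  12.  16.]]
[ 219  280   31   62 1148] [238.2 311.5] [[ 209. -196.   16.]]
[[ 450. -104.   16.]] [[452.  79.  24.]]
```

>>> {"op": "move_arm", "data": {"plan": [-5,38,0,0,0,0,70,-5,38,-20,0,0,0,70,-5,37,-30,0,0,0,70,-5,37,-40,0,0,0,70,-5,38,-30,0,0,0,70,-5,0,-40,0,0,0,70,0,0,-10,0,0,0,70,0,0,0,0,0,0,70,0,0,0,0,0,0,70]}}

```text
time: 2.35
eef_pos: [0.4531, -0.1098, 0.1365]
tcp_rot: [0.996, 0.084, 0.001, 0.001]
contact_force: [-0.6, -0.5, 0.1]
opening: 0.82
finger_force: 0.0
```

Run:
```python
from h import *
d=look("wrist","w2.png"); s=ctrl.get_state(); print(s["eef_pos"],s["time"]); print(proj(d,[[.45,-.103,.016],s["eef_pos"]]))
```

```text
[ 0.45350972 -0.10989699  0.13707749] 2.4
[[313.07334131 193.63309072]
 [321.66514669 248.09878044]]
```

View pics/w2.png

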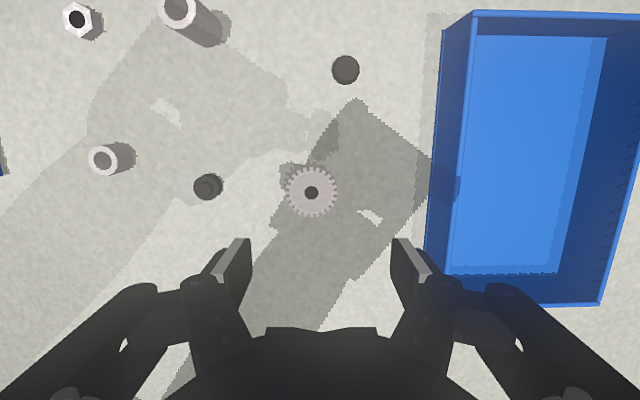

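The gear's bore is at (311,192), about where predicted; both black parts are clear of the fingers.

>>> {"op": "move_arm", "data": {"plan": [-2,8,-35,0,0,0,70,0,0,-40,0,0,0,70,0,0,-35,0,0,0,70,0,0,-15,0,0,0,70,0,0,-9,0,0,0,70,0,0,0,0,0,0,70], "newtons": 40}}

```text
time: 3.0
eef_pos: [0.4507, -0.1008, 0.0012]
tcp_rot: [0.996, 0.084, 0.0, 0.0]
contact_force: [-0.1, 0.7, 1.5]
opening: 0.823
finger_force: 0.0
```

>>> {"op": "move_arm", "data": {"plan": [0,0,1,0,0,0,45,0,0,0,0,0,0,40,0,0,0,0,0,0,40,0,0,0,0,0,0,40,0,0,0,0,0,0,40], "newtons": 40}}

```text
time: 3.5
eef_pos: [0.4518, -0.1011, 0.0041]
tcp_rot: [0.996, 0.085, 0.002, 0.001]
contact_force: [-2.0, -1.6, 6.1]
opening: 0.539
finger_force: 40.9
```

>>> {"op": "move_arm", "data": {"plan": [0,0,25,0,0,0,40,0,0,40,0,0,0,40,0,0,40,0,0,0,40,21,-28,0,0,0,0,40,21,-28,0,0,0,0,40,21,-28,0,0,0,0,40,21,-28,0,0,0,0,40,21,-28,0,0,0,0,40,21,-29,0,0,0,0,40,0,0,0,0,0,0,40,0,0,0,0,0,0,40]}}

```text
time: 4.6
eef_pos: [0.5757, -0.2692, 0.1066]
tcp_rot: [0.996, 0.084, -0.0, -0.0]
contact_force: [-0.2, -0.6, -1.5]
opening: 0.541
finger_force: 41.9
```

Run:
```python
from h import *
d=look("wrist","w3.png"); s=ctrl.get_state(); print(s["eef_pos"],s["time"],s["contact_force"],s["opening"]); 
c=np.array([.5036,-.2835]);ex=np.array([.985,.174]);ey=np.array([-.174,.985])
print(proj(d,[[*(c+a*ex+b*ey),z] for a,b,z in((120,75,55),(120,-75,55),(-120,75,55),(-120,-75,55)) for a,b,z in((a/1e3,b/1e3,z/1e3),)]).round())
```

```text
[ 0.57525119 -0.26834657  0.10637577] 4.65 [ 0.62532346  0.73540645 -1.06457371] 0.5392210451323879
[[209. 149.]
 [438. 148.]
 [240. 422.]
 [409. 421.]]
```

View pics/w3.png

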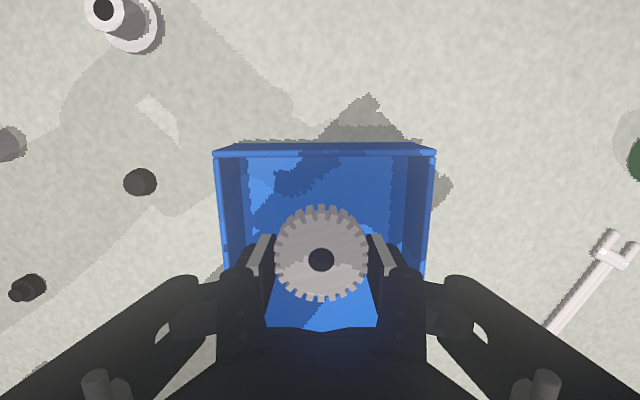

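The gear hangs level in the fingers with its bore at (321,259), and the far rim runs from (213,153) to (436,152), as predicted.

>>> {"op": "move_arm", "data": {"plan": [2,-2,-30,0,0,0,40,0,0,-30,0,0,0,40,0,0,-20,0,0,0,40,0,0,-10,0,0,0,40,0,0,-5,0,0,0,40,0,0,-2,0,0,0,40,0,0,0,0,0,0,40]}}

```text
time: 5.35
eef_pos: [0.5785, -0.2712, 0.0109]
tcp_rot: [0.996, 0.085, 0.001, 0.001]
contact_force: [-0.4, 0.6, -1.7]
opening: 0.536
finger_force: 41.9
```

>>> {"op": "move_arm", "data": {"plan": [0,0,-2,0,0,0,40,0,0,0,0,0,0,40,0,0,0,0,0,0,65,0,0,0,0,0,0,65,0,0,0,0,0,0,65,0,0,40,0,0,0,65,0,0,40,0,0,0,65,0,0,40,0,0,0,65,0,0,0,0,0,0,65]}}

```text
time: 6.25
eef_pos: [0.5818, -0.2736, 0.1359]
tcp_rot: [0.996, 0.085, 0.005, 0.004]
contact_force: [0.5, -1.5, 0.2]
opening: 0.758
finger_force: 0.0
```

>>> {"op": "move_arm", "data": {"plan": [-13,35,0,0,0,0,65,-13,35,0,0,0,0,65,-13,35,0,0,0,0,60,-13,35,0,0,0,0,60,-13,35,0,0,0,0,60,-13,35,0,0,0,0,60,-13,35,0,0,0,0,60,-13,35,0,0,0,0,60,-13,35,0,0,0,0,60,-13,35,0,0,0,0,60,0,0,0,0,0,0,60,0,0,0,0,0,0,60]}}

```text
time: 7.45
eef_pos: [0.4475, 0.0795, 0.1275]
tcp_rot: [0.996, 0.086, -0.0, 0.0]
contact_force: [0.2, -1.0, -0.2]
opening: 0.704
finger_force: 0.0
```

Run:
```python
from h import *
d=look("wrist","w4.png"); s=ctrl.get_state(); print(s["eef_pos"],s["time"]); print(proj(d,[[.451,.082,.024],[.451,.082,0]]))
```

```text
[0.44800652 0.07879315 0.12767267] 7.5
[[318.89759288 191.91936276]
 [319.04868181 185.51591862]]
```

View pics/w4.png

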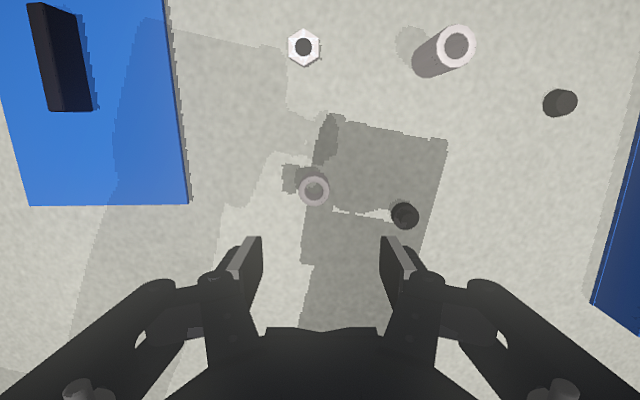

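The short sleeve's top ring is at (314,191), 5 px left of the prediction. The nut (303,47), tall sleeve (456,46) and foot (405,215) are clear of the fingers.

>>> {"op": "move_arm", "data": {"plan": [2,7,-35,0,0,0,50,0,0,-40,0,0,0,50,0,0,-30,0,0,0,50,0,0,-10,0,0,0,50,0,0,-5,0,0,0,50,0,0,0,0,0,0,50,0,0,0,0,0,0,30,0,0,0,0,0,0,20,0,0,0,0,0,0,20,0,0,0,0,0,0,20,0,0,0,0,0,0,20], "newtons": 30}}

```text
time: 8.6
eef_pos: [0.4515, 0.0858, 0.0095]
tcp_rot: [0.996, 0.085, 0.002, 0.0]
contact_force: [-0.5, -1.0, 6.2]
opening: 0.313
finger_force: 29.7
```

>>> {"op": "move_arm", "data": {"plan": [0,0,30,0,0,0,20,0,0,50,0,0,0,20,0,0,40,0,0,0,20,14,-40,0,0,0,0,20,14,-40,0,0,0,0,20,14,-40,0,0,0,0,20,14,-40,0,0,0,0,20,14,-40,0,0,0,0,20,14,-40,0,0,0,0,20,14,-40,0,0,0,0,20,14,-40,0,0,0,0,20,14,-37,0,0,0,0,20]}}

```text
time: 9.8
eef_pos: [0.5762, -0.2727, 0.1278]
tcp_rot: [0.996, 0.084, 0.0, -0.0]
contact_force: [1.4, 0.2, 0.0]
opening: 0.312
finger_force: 29.9
```

>>> {"op": "move_arm", "data": {"plan": [0,0,0,0,0,0,20,0,0,0,0,0,0,20,0,0,0,0,0,0,20]}}

```text
time: 10.1
eef_pos: [0.5753, -0.2697, 0.1273]
tcp_rot: [0.996, 0.085, -0.0, -0.001]
contact_force: [-0.2, 1.0, -0.9]
opening: 0.309
finger_force: 29.9
```

Run:
```python
from h import *
d=look("wrist","w5.png"); s=ctrl.get_state(); print(s["eef_pos"],s["time"],s["opening"],s["contact_force"]); print(proj(d,[[.5785,-.271,.021],s["eef_pos"]]),d["f"])
print((onz(d,[(310,200),(330,200),(320,220)],.021)*1000).round(1))
```

```text
[ 0.57541219 -0.26949428  0.12749142] 10.15 0.31314498139354885 [-0.48417012  0.06463774  0.21525128]
[[323.39115421 192.09881446]
 [321.00461059 248.28143332]] 294.01532240420545
[[ 569.4 -260.6   21. ]
 [ 572.4 -277.9   21. ]
 [ 552.6 -272.4   21. ]]
```

View pics/w5.png

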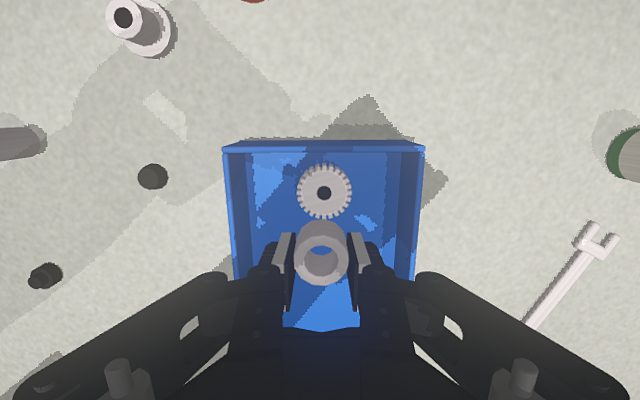

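The sleeve is held upright at (320,262) and the gear stands on the box floor with its bore at (324,193), as predicted.

>>> {"op": "move_arm", "data": {"plan": [3,-2,-30,0,0,0,20,0,0,-30,0,0,0,20,0,0,-20,0,0,0,20,0,0,-10,0,0,0,20,0,0,-4,0,0,0,20,0,0,0,0,0,0,20,0,0,0,0,0,0,20]}}

```text
time: 10.85
eef_pos: [0.5798, -0.2734, 0.0353]
tcp_rot: [0.996, 0.085, 0.001, 0.001]
contact_force: [1.6, 0.6, -1.8]
opening: 0.312
finger_force: 29.9
```

>>> {"op": "move_arm", "data": {"plan": [0,0,-2,0,0,0,20,0,0,-1,0,0,0,20,0,0,0,0,0,0,20,0,0,0,0,0,0,20]}}

```text
time: 11.25
eef_pos: [0.5789, -0.2731, 0.0309]
tcp_rot: [0.996, 0.085, 0.0, 0.0]
contact_force: [0.5, -0.7, -0.3]
opening: 0.309
finger_force: 29.9
```

>>> {"op": "move_arm", "data": {"plan": [0,0,-1,0,0,0,20,0,0,-1,0,0,0,20,0,0,0,0,0,0,20]}}

```text
time: 11.55
eef_pos: [0.5791, -0.2732, 0.0306]
tcp_rot: [0.996, 0.085, -0.0, -0.0]
contact_force: [-3.7, 2.4, 7.7]
opening: 0.31
finger_force: 30.6
```

Contact with the gear; release and rise.

>>> {"op": "move_arm", "data": {"plan": [0,0,0.5,0,0,0,32,0,0,0,0,0,0,36,0,0,0,0,0,0,45,0,0,0,0,0,0,55,0,0,0,0,0,0,55,0,0,30,0,0,0,55,0,0,50,0,0,0,55,0,0,50,0,0,0,55,0,0,0,0,0,0,55]}}

```text
time: 12.45
eef_pos: [0.5834, -0.276, 0.1694]
tcp_rot: [0.996, 0.085, 0.007, 0.005]
contact_force: [0.2, 0.6, 1.3]
opening: 0.643
finger_force: 0.0
```

Run:
```python
from h import *
d=look("wrist","w6.png"); s=ctrl.get_state(); print(s["eef_pos"],s["time"]); print(proj(d,[[.5785,-.2715,.021],[.5785,-.2715,.045]]))
cv2.imwrite("pics/w6c.png",cv2.resize(d["color"][120:300,200:440,::-1],None,fx=2,fy=2))
```

```text
[ 0.58163293 -0.27481061  0.1652202 ] 12.5
[[314.23056552 190.24014125]
 [313.98225533 196.20113336]]
```

View pics/w6c.png

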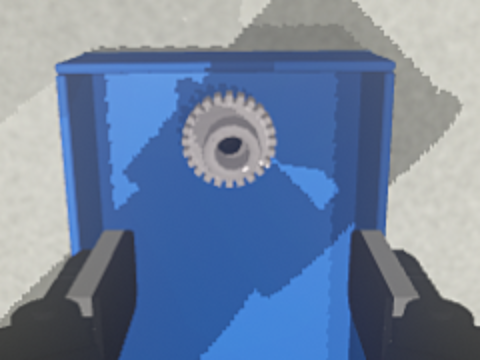

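The sleeve stands roughly concentric on the gear (sleeve at crop (231,147), gear at (229,139); the top is expected to show about 6 px lower). Next is the block, with its foot axis near -54°.

>>> {"op": "move_arm", "data": {"plan": [8,35,0,0,0,-6.4,60,8,35,0,0,0,-6.4,60,8,35,0,0,0,-6.4,60,8,35,0,0,0,-6.4,60,8,35,0,0,0,-6.4,60,8,35,0,0,0,-6.4,60,8,35,0,0,0,-6.4,60,8,35,0,0,0,-6.4,60,8,35,0,0,0,-6.4,60,10,38,0,0,0,-6.4,60,0,0,0,0,0,0,60,0,0,0,0,0,0,60]}}

```text
time: 13.7
eef_pos: [0.6599, 0.0807, 0.1572]
tcp_rot: [0.891, -0.455, -0.001, 0.001]
contact_force: [-0.3, -1.2, -0.8]
opening: 0.702
finger_force: 0.0
```

Run:
```python
from h import *
d=look("wrist","w7.png"); s=ctrl.get_state(); print(s["eef_pos"],s["time"],s["qpos"],R.from_quat(s["tcp_rot"]).as_matrix().round(3)[:,0]); print(proj(d,[.663,.084,.036]))
im=d["color"]; hsv=cv2.cvtColor(im,cv2.COLOR_RGB2HSV); p=proj(d,[.663,.084,.02])[0].astype(int); print(hsv[p[1],p[0]], hsv[60,600])
```

```text
[0.66000331 0.07976431 0.15755739] 13.75 [-3.18971905e-02  3.30118275e-01  1.66120476e+00 -5.59920737e-04
  1.15302735e+00  2.48523392e+00] [ 0.585 -0.811 -0.001]
[[315.45514089 191.83570147]]
[ 17  12 190] [ 30  11 202]
```

View pics/w7.png

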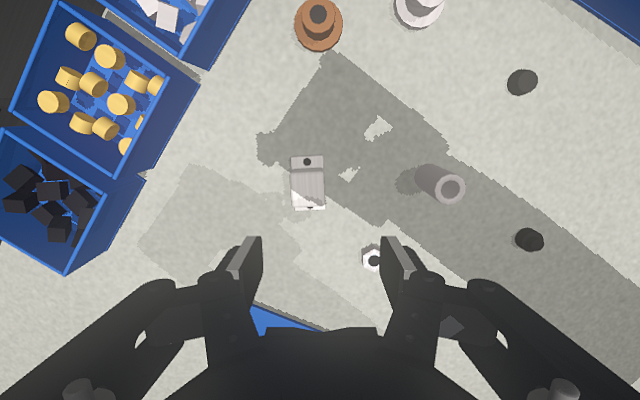

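The block is seen with its foot from (290,155) to (326,210), nearly upright in the picture. The nut (373,259) and tall sleeve (448,186) are over 60 mm from where the fingers will go.

Run:
```python
from h import *
d=look("wrist"); im=d["color"]
z=.01; P=onz(d,[(290,155),(323,155),(293,210),(326,210)],z)*1000; print(P.round(1))
v=(P[0]+P[1])/2-(P[2]+P[3])/2; print(np.degrees(np.arctan2(v[1],v[0])),np.hypot(*v[:2]),P.mean(0))
cv2.imwrite("pics/w7c.png",cv2.resize(im[135:235,250:370,::-1],None,fx=6,fy=6,interpolation=cv2.INTER_CUBIC))
```

```text
[[701.5  73.   10. ]
 [675.2  54.   10. ]
 [667.1 118.1  10. ]
 [639.4  98.2  10. ]]
-51.838524122303106 56.835692689777154 [670.764239    85.84721261  10.        ]
```

View pics/w7c.png

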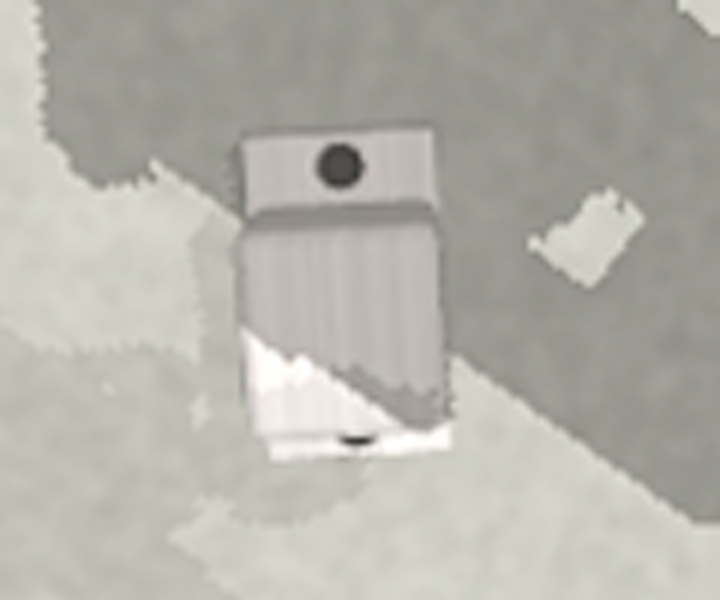

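Run:
```python
from h import *
d=look("wrist")
P=onz(d,[(290.5,156.8),(322.2,156.3),(295,211.7),(325.3,210)],.01)*1000
v=(P[0]+P[1])/2-(P[2]+P[3])/2; print(np.degrees(np.arctan2(v[1],v[0])),np.hypot(*v[:2]),P.mean(0))
for a,b in((0,1),(2,3)):
    w=P[a]-P[b]; print(np.degrees(np.arctan2(w[1],w[0]))-90,np.hypot(*w[:2]))
print(onz(d,(307.7,189.7),.036)*1000, ctrl.get_state()["eef_pos"])
```

```text
-51.04926743051087 56.34071187849066 [670.05208564  86.13479859  10.        ]
-53.445862331217754 31.23789287446872
-50.98113305839927 31.45636775209709
[[670.2639937   85.07063985  36.        ]] [0.66031657 0.07880181 0.15829202]
```

>>> {"op": "move_arm", "data": {"plan": [10,7,-20,0,0,3,60,0,0,-40,0,0,0,60,0,0,-40,0,0,0,60,0,0,-30,0,0,0,60,0,0,-10,0,0,0,60,0,0,-6,0,0,0,60,0,0,0,0,0,0,60,0,0,0,0,0,0,40,0,0,0,0,0,0,24,0,0,0,0,0,0,24,0,0,0,0,0,0,24,0,0,0,0,0,0,24], "newtons": 40}}

```text
time: 15.05
eef_pos: [0.6726, 0.0869, 0.0158]
tcp_rot: [0.902, -0.433, 0.002, -0.001]
contact_force: [-0.2, 0.3, 5.5]
opening: 0.369
finger_force: 41.9
```

>>> {"op": "move_arm", "data": {"plan": [0,0,30,0,0,0,24,0,0,50,0,0,0,24,0,0,40,0,0,0,24,-14,-31,0,0,0,5.1,24,-14,-31,0,0,0,5.1,24,-14,-31,0,0,0,5.1,24,-14,-31,0,0,0,5.1,24,-14,-31,0,0,0,5.1,24,-14,-31,0,0,0,5.1,24,-14,-31,0,0,0,5.1,24,-14,-31,0,0,0,5.1,24,-14,-31,0,0,0,5.1,24]}}

```text
time: 16.25
eef_pos: [0.5438, -0.1928, 0.1329]
tcp_rot: [0.999, -0.045, -0.0, -0.0]
contact_force: [1.1, -1.0, -1.3]
opening: 0.364
finger_force: 41.0
```

>>> {"op": "move_arm", "data": {"plan": [-14,-31,0,0,0,5.1,24,-14,-31,0,0,0,5.1,24,-14,-29,0,0,0,5.1,24,0,0,0,0,0,0,24,0,0,0,0,0,0,24,0,0,0,0,0,0,24]}}

```text
time: 16.85
eef_pos: [0.503, -0.282, 0.1329]
tcp_rot: [0.996, 0.086, -0.0, -0.0]
contact_force: [0.0, 0.9, -1.9]
opening: 0.36
finger_force: 41.0
```

Run:
```python
from h import *
d=look("wrist","w8.png"); s=ctrl.get_state(); print(s["eef_pos"],s["time"],s["opening"],s["contact_force"],R.from_quat(s["tcp_rot"]).as_matrix().round(3)[:,0])
```

```text
[ 0.50314465 -0.28185712  0.13299525] 16.9 0.3661641948445338 [ 0.65755967  0.12863837 -0.2568794 ] [ 0.985  0.173 -0.   ]
```

View pics/w8.png

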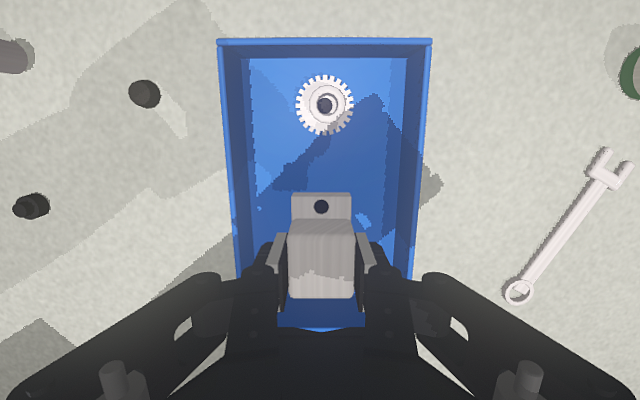

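The block is held square to the box at (321,245), and the gear and sleeve stand well clear at (325,104).

>>> {"op": "move_arm", "data": {"plan": [0,-2,-30,0,0,0,24,0,0,-40,0,0,0,24,0,0,-20,0,0,0,24,0,0,-10,0,0,0,24,0,0,-6,0,0,0,24,0,0,-3,0,0,0,24,0,0,-2,0,0,0,24,0,0,0,0,0,0,24,0,0,0,0,0,0,24]}}

```text
time: 17.8
eef_pos: [0.5035, -0.2855, 0.0233]
tcp_rot: [0.996, 0.086, 0.001, 0.001]
contact_force: [0.3, -0.2, -0.9]
opening: 0.365
finger_force: 41.0
```

>>> {"op": "move_arm", "data": {"plan": [0,0,-1.5,0,0,0,24,0,0,-1,0,0,0,24,0,0,0,0,0,0,24,0,0,0,0,0,0,24]}}

```text
time: 18.2
eef_pos: [0.5032, -0.2854, 0.0208]
tcp_rot: [0.996, 0.086, 0.0, 0.0]
contact_force: [-2.0, 0.2, 5.5]
opening: 0.366
finger_force: 41.8
```

>>> {"op": "move_arm", "data": {"plan": [0,0,0,0,0,0,45,0,0,0,0,0,0,55,0,0,0,0,0,0,55,0,0,0,0,0,0,55,0,0,40,0,0,0,55,0,0,50,0,0,0,55,10,10,40,0,0,0,55,32,34,0,0,0,0,55,32,34,0,0,0,0,55,32,34,0,0,0,0,55,32,34,0,0,0,0,55,30,34,0,0,0,0,55]}}

```text
time: 19.4
eef_pos: [0.672, -0.1035, 0.1496]
tcp_rot: [0.996, 0.086, 0.0, 0.0]
contact_force: [0.6, -0.5, 0.2]
opening: 0.639
finger_force: 0.0
```

>>> {"op": "move_arm", "data": {"plan": [0,0,0,0,0,0,55,0,0,0,0,0,0,55,0,0,0,0,0,0,55]}}

```text
time: 19.7
eef_pos: [0.6703, -0.1056, 0.1493]
tcp_rot: [0.996, 0.086, -0.001, 0.0]
contact_force: [-0.4, -1.0, -0.1]
opening: 0.641
finger_force: 0.0
```

Run:
```python
from h import *
d=look("wrist","w9.png"); s=ctrl.get_state(); print(s["eef_pos"],s["time"],s["opening"]); print(proj(d,[.678,-.104,.036]),proj(d,[.688,-.104,.036]))
```

```text
[ 0.67014356 -0.10595708  0.14942608] 19.75 0.6453931085085445
[[320.87819306 184.67185796]] [[322.82315747 173.77684134]]
```

View pics/w9.png

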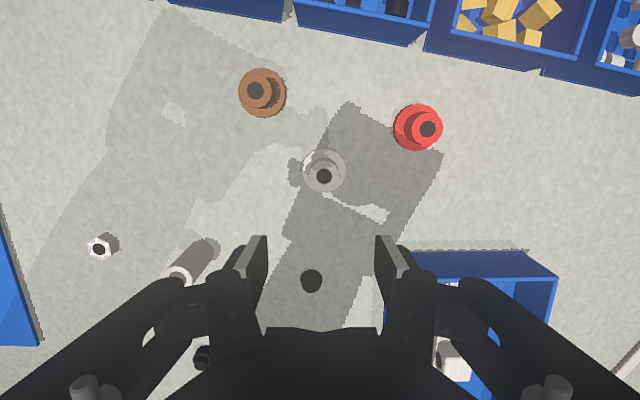

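The steel coupling's hub top is at (324,176), between the brown look-alike (256,92) and the red one (427,128). Both are clear of the fingers if I open to only 45 mm.

>>> {"op": "move_arm", "data": {"plan": [16,1,-20,0,0,0,45,0,0,-40,0,0,0,45,0,0,-40,0,0,0,45,0,0,-20,0,0,0,45,0,0,-10,0,0,0,45,0,0,-3,0,0,0,45,0,0,0,0,0,0,45,0,0,0,0,0,0,30,0,0,0,0,0,0,20,0,0,0,0,0,0,20,0,0,0,0,0,0,20,0,0,0,0,0,0,20], "newtons": 40}}

```text
time: 20.95
eef_pos: [0.6885, -0.1046, 0.0193]
tcp_rot: [0.996, 0.086, 0.002, 0.001]
contact_force: [-1.1, -0.9, 6.1]
opening: 0.308
finger_force: 39.9
```

>>> {"op": "move_arm", "data": {"plan": [0,0,30,0,0,0,20,0,0,50,0,0,0,20,0,0,40,0,0,0,20,-29,-21,0,0,0,0,20,-29,-21,0,0,0,0,20,-29,-22,0,0,0,0,20,-29,-21,0,0,0,0,20,-29,-22,0,0,0,0,20,-29,-21,0,0,0,0,20,-29,-21,0,0,0,0,20,-29,-22,0,0,0,0,20,-27,-20,0,0,0,0,20]}}

```text
time: 22.15
eef_pos: [0.4263, -0.2952, 0.1364]
tcp_rot: [0.996, 0.086, -0.0, -0.0]
contact_force: [0.9, 0.1, -0.4]
opening: 0.311
finger_force: 39.5
```

>>> {"op": "move_arm", "data": {"plan": [0,0,0,0,0,0,20,0,0,0,0,0,0,20,0,0,0,0,0,0,20]}}

```text
time: 22.45
eef_pos: [0.4283, -0.2945, 0.1366]
tcp_rot: [0.996, 0.087, 0.0, -0.0]
contact_force: [0.6, -0.4, -0.8]
opening: 0.31
finger_force: 39.5
```

Run:
```python
from h import *
d=look("wrist","w10.png"); s=ctrl.get_state(); print(s["eef_pos"],s["time"],s["opening"],s["contact_force"])
c=np.array([.5036,-.2835]);b=np.array(s["eef_pos"][:2])-c; print(b@[.985,.174],b@[-.174,.985]); e=np.array(s["eef_pos"])
print(proj(d,[[*e[:2],e[2]+.017]]))
```

```text
[ 0.42849231 -0.29433794  0.13665548] 22.5 0.3043447954902603 [-1.05746613  0.60415803 -1.83976396]
-0.07586687586902631 0.0023933693092039383
[[321.22482463 263.63889938]]
```

View pics/w10.png

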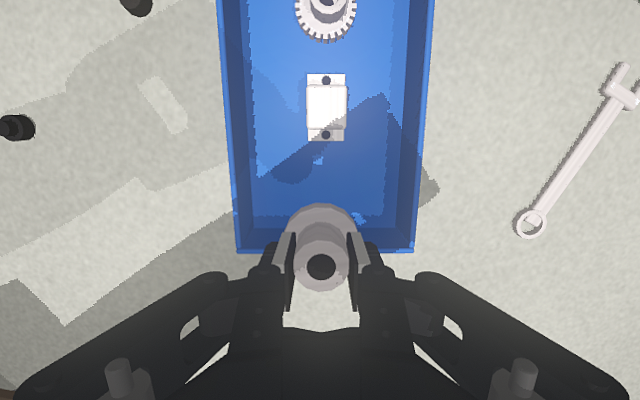

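The coupling hangs upright (hub top at (321,267)), and the block stands square on the floor at (326,107).

>>> {"op": "move_arm", "data": {"plan": [1,-2,-30,0,0,0,20,0,0,-40,0,0,0,20,0,0,-20,0,0,0,20,0,0,-10,0,0,0,20,0,0,-6,0,0,0,20,0,0,-3,0,0,0,20,0,0,-2,0,0,0,20,0,0,0,0,0,0,20,0,0,0,0,0,0,20]}}

```text
time: 23.4
eef_pos: [0.4294, -0.2975, 0.0267]
tcp_rot: [0.996, 0.086, 0.001, 0.001]
contact_force: [-0.4, 0.9, -0.6]
opening: 0.308
finger_force: 39.6
```

>>> {"op": "move_arm", "data": {"plan": [0,0,-1.5,0,0,0,20,0,0,-1,0,0,0,20,0,0,0,0,0,0,20,0,0,0,0,0,0,20]}}

```text
time: 23.8
eef_pos: [0.4292, -0.2974, 0.0243]
tcp_rot: [0.996, 0.086, 0.0, 0.0]
contact_force: [-2.4, 2.0, 5.4]
opening: 0.314
finger_force: 40.1
```

>>> {"op": "move_arm", "data": {"plan": [0,0,0,0,0,0,35,0,0,0,0,0,0,45,0,0,0,0,0,0,50,0,0,0,0,0,0,50,0,0,30,0,0,0,50,0,0,40,0,0,0,50,0,0,40,0,0,0,50,8,45,20,0,0,0,50,8,45,0,0,0,0,50,8,45,0,0,0,0,50,8,45,0,0,0,0,50,8,45,0,0,0,0,50]}}

```text
time: 25.0
eef_pos: [0.4689, -0.0703, 0.1534]
tcp_rot: [0.996, 0.086, 0.0, 0.0]
contact_force: [1.8, -0.3, -0.4]
opening: 0.585
finger_force: 0.0
```

>>> {"op": "move_arm", "data": {"plan": [8,45,0,0,0,0,50,8,45,0,0,0,0,50,8,45,0,0,0,0,50,8,45,0,0,0,0,50,8,45,0,0,0,0,50,8,45,0,0,0,0,50,0,45,0,0,0,0,50,0,40,0,0,0,0,50,0,0,0,0,0,0,50,0,0,0,0,0,0,50]}}

```text
time: 26.0
eef_pos: [0.5164, 0.2837, 0.1528]
tcp_rot: [0.996, 0.087, -0.0, 0.0]
contact_force: [0.5, -0.6, 0.1]
opening: 0.584
finger_force: 0.0
```

Run:
```python
from h import *
t=look("top"); d=look("wrist"); s=ctrl.get_state(); print(s["eef_pos"],s["time"])
a=cv2.resize(t["color"][150:310,400:540,::-1],(350,400)); b=d["color"][:,100:540,::-1]
cv2.imwrite("pics/w11.png",np.hstack([a,b])); print(proj(d,[.5217,.2977,.042]))
hsv=cv2.cvtColor(d["color"],cv2.COLOR_RGB2HSV); m=cv2.inRange(hsv,(100,100,40),(130,255,255))
n,l,st,c=cv2.connectedComponentsWithStats(m)
k=1+st[1:,4].argmax(); print(st[k])
cs,_=cv2.findContours((l==k).astype(np.uint8),0,2); h=cv2.convexHull(max(cs,key=cv2.contourArea))
A=cv2.approxPolyDP(h.astype(np.float32),6,True)[:,0]; print(A.tolist()); print((onz(d,A,.01)*1000).round(1).tolist())
```

```text
[0.51674238 0.28219433 0.15288015] 26.1
[[305.37587057 185.66717431]]
[  216    42   174   246 35754]
[[388.0, 42.0], [373.0, 285.0], [268.0, 287.0], [235.0, 253.0], [216.0, 45.0]]
[[655.4, 247.0, 10.0], [415.9, 207.0, 10.0], [393.5, 320.5, 10.0], [428.3, 360.3, 10.0], [627.0, 396.7, 10.0]]
```

View pics/w11.png

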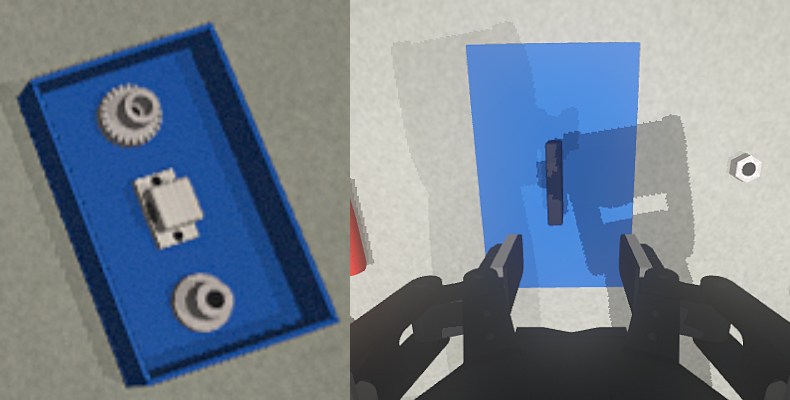

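The left half (top camera) shows all three parts standing in their places with the sleeve on the gear. The right half shows the lid with its handle running from (554,141) to (555,224), aligned with the gripper.

>>> {"op": "move_arm", "data": {"plan": [6,16,-20,0,0,0,50,0,0,-40,0,0,0,50,0,0,-40,0,0,0,50,0,0,-25,0,0,0,50,0,0,-10,0,0,0,50,0,0,-2,0,0,0,50,0,0,0,0,0,0,50,0,0,0,0,0,0,30,0,0,0,0,0,0,15,0,0,0,0,0,0,5,0,0,0,0,0,0,5,0,0,0,0,0,0,5], "newtons": 70}}

```text
time: 27.3
eef_pos: [0.5241, 0.2995, 0.0181]
tcp_rot: [0.996, 0.087, 0.001, -0.0]
contact_force: [0.2, -0.9, 6.1]
opening: 0.144
finger_force: 71.5
```

>>> {"op": "move_arm", "data": {"plan": [0,0,20,0,0,0,5,0,0,30,0,0,0,5,0,0,40,0,0,0,5,0,0,40,0,0,0,5,0,0,0,0,0,0,5,0,0,0,0,0,0,5]}}

```text
time: 27.9
eef_pos: [0.5227, 0.299, 0.1464]
tcp_rot: [0.996, 0.086, 0.0, -0.0]
contact_force: [-0.3, -0.6, -3.1]
opening: 0.144
finger_force: 70.4
```

Run:
```python
from h import *
d=look("wrist"); s=ctrl.get_state(); e=np.array(s["eef_pos"]); print(e,s["time"],s["wrist_torque"])
cv2.imwrite("pics/w12.png",d["color"][...,::-1])
z=e[2]-.018+.010
M=R.from_quat(s["tcp_rot"]).as_matrix()
hsv=cv2.cvtColor(d["color"],cv2.COLOR_RGB2HSV); m=cv2.inRange(hsv,(100,100,40),(130,255,255))
n,l,st,c=cv2.connectedComponentsWithStats(m); k=1+st[1:,4].argmax(); print(st[k])
cs,_=cv2.findContours((l==k).astype(np.uint8),0,2); h=cv2.convexHull(max(cs,key=cv2.contourArea))
A=cv2.approxPolyDP(h.astype(np.float32),6,True)[:,0]; print(A.tolist()); print(((onz(d,A,z)-e)@M*1000).round(1).tolist())
```

```text
[0.5215668  0.29854021 0.14440129] 27.95 [ 0.0065921  -0.02478697 -0.00231442]
[  152     0   337   290 80385]
[[488.0, 0.0], [452.0, 289.0], [190.0, 289.0], [152.0, 0.0]]
[[120.8, 76.6, 7.7], [-30.0, 77.2, 8.1], [-30.0, -78.1, 8.1], [120.9, -78.4, 7.6]]
```

View pics/w12.png

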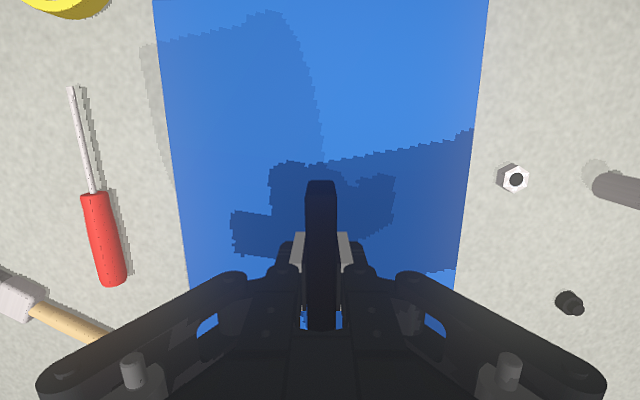

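I've now viewed more pictures than the 14 allowed (16 counting this one), so I'll view no more and work from numbers. The lid hangs level and square with the gripper, its edges 78 and 77 mm either side, and its far edge is out of the frame. I'll find its lengthwise offset from the handle tip and the top camera.

Run:
```python
from h import *
d=look("wrist"); t=look("top"); s=ctrl.get_state(); e=np.array(s["eef_pos"]); M=R.from_quat(s["tcp_rot"]).as_matrix(); print(e)
print("v profile",[(v,*d["color"][v,320].tolist()) for v in range(166,194,2)])
w=lambda x,z:e+M@[x,0,-z]
print(proj(d,[w(.038,.024),w(.038,-.008)]).round(1))
hsv=cv2.cvtColor(t["color"],cv2.COLOR_RGB2HSV); m=cv2.inRange(hsv,(100,120,40),(130,255,255)); m[:150]=0
n,l,st,c=cv2.connectedComponentsWithStats(m)
u=proj(t,w(.1,-.008))[0].astype(int); k=l[u[1],u[0]]; print(u,st[k])
cs,_=cv2.findContours((l==k).astype(np.uint8),0,2); h=cv2.convexHull(max(cs,key=cv2.contourArea))
A=cv2.approxPolyDP(h.astype(np.float32),4,True)[:,0]
for a,q in zip(A,(onz(t,A,e[2]-.008)-e)@M*1000): print(a,q.round(1))
```

```text
[0.52095627 0.29825003 0.14302162]
v profile [(166, 42, 82, 147), (168, 42, 81, 146), (170, 41, 81, 146), (172, 41, 81, 145), (174, 42, 80, 145), (176, 42, 81, 145), (178, 42, 83, 149), (180, 32, 51, 90), (182, 28, 40, 72), (184, 28, 39, 71), (186, 30, 40, 71), (188, 28, 39, 69), (190, 28, 38, 68), (192, 31, 40, 68)]
[[321.9 189.8]
 [321.7 175.1]]
[127 201] [ 104  178  102  166 9131]
[169. 178.] [119.2  77.3   7.4]
[205. 315.] [-122.5   79.1    8.8]
[121. 343.] [-123.7  -59.     8.6]
[109. 308.] [-64.5 -66.1   8.3]
[104. 198.] [118.4 -36.9   7.3]
```

>>> {"op": "move_arm", "data": {"plan": [-1,-20,0,0,0,0,5,-1,-40,0,0,0,0,5,-1,-40,0,0,0,0,5,-1,-40,0,0,0,0,5,-1,-40,0,0,0,0,5,-1,-40,0,0,0,0,5,-1,-40,0,0,0,0,5,-1,-40,0,0,0,0,5,-1,-40,0,0,0,0,5,-1,-40,0,0,0,0,5,-1,-40,0,0,0,0,5,-1,-40,0,0,0,0,5]}}

```text
time: 29.25
eef_pos: [0.5093, -0.162, 0.1439]
tcp_rot: [0.996, 0.086, -0.002, -0.001]
contact_force: [0.4, 0.5, -2.3]
opening: 0.151
finger_force: 70.2
```

>>> {"op": "move_arm", "data": {"plan": [-1,-40,0,0,0,0,5,-1,-40,0,0,0,0,5,-1,-25,0,0,0,0,5,0,-17,0,0,0,0,5,0,0,0,0,0,0,5,0,0,0,0,0,0,5,0,0,0,0,0,0,5]}}

```text
time: 29.95
eef_pos: [0.5077, -0.2815, 0.1454]
tcp_rot: [0.996, 0.087, -0.001, -0.001]
contact_force: [-0.0, 0.0, -3.2]
opening: 0.149
finger_force: 70.2
```

```bash
cat > lid.py <<'E'
from h import *
d=look("wrist"); t=look("top"); s=ctrl.get_state(); e=np.array(s["eef_pos"]); M=R.from_quat(s["tcp_rot"]).as_matrix()
print(e,s["time"],s["opening"],s["contact_force"],s["wrist_torque"],M[:,0].round(3))
c=np.array([.5036,-.2835]);b=e[:2]-c; print("tcp in box",b@[.985,.174]*1e3,b@[-.174,.985]*1e3)
hsv=cv2.cvtColor(t["color"],cv2.COLOR_RGB2HSV); m=cv2.inRange(hsv,(100,120,40),(130,255,255)); m[:130]=0
n,l,st,cc=cv2.connectedComponentsWithStats(m); m2=m.copy(); m2[:,:380]=0; m2=(m2>0).astype(np.uint8)
cs,_=cv2.findContours(m2,0,2); h=cv2.convexHull(max(cs,key=cv2.contourArea))
A=cv2.approxPolyDP(h.astype(np.float32),4,True)[:,0]
for a,q in zip(A,(onz(t,A,e[2]-.008)-e)@M*1000): print(a,q.round(1))
hsv=cv2.cvtColor(d["color"],cv2.COLOR_RGB2HSV); m=cv2.inRange(hsv,(100,100,40),(130,255,255))
for v in(20,100,180): 
    u=np.flatnonzero(m[v,100:540])+100; print("wrist row",v,((onz(d,[(u[0],v),(u[-1],v)],e[2]-.008)-e)@M*1000).round(1).tolist())
E
python3 lid.py
```

```text
[ 0.50796446 -0.28165137  0.1459798 ] 30.05 0.14557240383757522 [-0.35446979  0.58375581 -1.85366972] [ 0.0077964  -0.04161736 -0.03615076] [ 0.985  0.174 -0.   ]
tcp in box 4.62065587949201 1.0614862303777928
[500. 141.] [119.4  76.1   7.9]
[508. 159.] [84.6 76.3  7.9]
[500. 239.] [-40.1   8.7   8. ]
[470. 300.] [-117.   -76.     8.1]
[450. 304.] [-113.1 -108.9    8.1]
[407. 189.] [  87.7 -108.2    8.1]
[417. 167.] [119.3 -78.1   8. ]
wrist row 20 [[110.3, -77.2, 8.0], [110.1, 75.4, 7.9]]
wrist row 100 [[74.9, -77.5, 8.0], [74.8, 75.7, 7.9]]
wrist row 180 [[35.0, -76.7, 8.0], [34.9, 75.8, 7.9]]
```

>>> {"op": "move_arm", "data": {"plan": [-2,-2,-20,0,0,0,5,0,0,-25,0,0,0,5,0,0,-12,0,0,0,5,0,0,0,0,0,0,5,0,0,0,0,0,0,5]}}

```text
time: 30.55
eef_pos: [0.5063, -0.2849, 0.0898]
tcp_rot: [0.996, 0.087, 0.0, 0.0]
contact_force: [-0.1, -0.2, -2.9]
opening: 0.151
finger_force: 70.0
```

```bash
python3 lid.py
```

```text
[ 0.50690264 -0.28562053  0.09090547] 30.65 0.14804385789535435 [ 0.33392034  0.69373559 -2.64275034] [-0.01363877  0.00289282  0.01486241] [0.985 0.172 0.002]
tcp in box 2.884130923541483 -2.6633844019493256
[491. 152.] [119.1  75.9   8.4]
[498. 167.] [88.2 76.9  8.3]
[487. 247.] [-43.2   0.7   7.9]
[461. 303.] [-119.6  -79.2    7.6]
[452. 304.] [-116.4  -94.6    7.6]
[407. 189.] [ 99.9 -97.4   8. ]
[414. 176.] [119.2 -76.5   8.1]
wrist row 20 [[109.9, -77.6, 8.0], [109.8, 74.1, 8.4]]
wrist row 100 [[74.6, -77.4, 8.0], [74.6, 74.3, 8.3]]
wrist row 180 [[34.9, -77.6, 7.9], [34.8, 74.9, 8.2]]
```

>>> {"op": "move_arm", "data": {"plan": [0,1,-8,0,0,0,5,0,0,-6,0,0,0,5,0,0,-3,0,0,0,5,0,0,-2,0,0,0,5,0,0,0,0,0,0,5,0,0,0,0,0,0,5]}}

```text
time: 31.25
eef_pos: [0.5059, -0.2841, 0.0703]
tcp_rot: [0.996, 0.086, 0.0, 0.0]
contact_force: [0.1, 0.7, -3.3]
opening: 0.153
finger_force: 70.2
```

>>> {"op": "move_arm", "data": {"plan": [0,0,-1,0,0,0,5,0,0,-1,0,0,0,5,0,0,-1,0,0,0,5,0,0,0,0,0,0,5,0,0,0,0,0,0,5]}}

```text
time: 31.75
eef_pos: [0.5061, -0.2842, 0.0681]
tcp_rot: [0.996, 0.086, 0.0, 0.0]
contact_force: [-2.9, 0.7, 4.4]
opening: 0.146
finger_force: 71.2
```

Seated: z is 68.1, as expected, with about 7 N of contact. Release and rise.

>>> {"op": "move_arm", "data": {"plan": [0,0,0,0,0,0,20,0,0,0,0,0,0,30,0,0,0,0,0,0,45,0,0,0,0,0,0,45,0,0,0,0,0,0,45,0,0,30,0,0,0,45,0,0,40,0,0,0,45,0,0,50,0,0,0,45,0,0,40,0,0,0,45,0,0,0,0,0,0,45,0,0,0,0,0,0,45]}}

```text
time: 32.85
eef_pos: [0.5064, -0.2844, 0.2288]
tcp_rot: [0.996, 0.086, 0.001, 0.001]
contact_force: [0.1, 0.2, -1.1]
opening: 0.527
finger_force: 0.0
```

Run:
```python
from h import *
d=look("wrist"); s=ctrl.get_state(); print(s["eef_pos"],s["time"])
hsv=cv2.cvtColor(d["color"],cv2.COLOR_RGB2HSV); m=cv2.inRange(hsv,(100,100,40),(130,255,255)); m=cv2.morphologyEx(m,cv2.MORPH_CLOSE,np.ones((5,5)))
n,l,st,c=cv2.connectedComponentsWithStats(m); k=1+st[1:,4].argmax(); print(st[k])
cs,_=cv2.findContours((l==k).astype(np.uint8),0,2); h=cv2.convexHull(max(cs,key=cv2.contourArea))
A=cv2.approxPolyDP(h.astype(np.float32),6,True)[:,0]; P=onz(d,A,.06)[:,:2]
for a,p in zip(A,(P-[.5036,-.2835])@np.array([[.985,-.174],[.174,.985]])*1e3): print(a,p.round(1))
```

```text
[ 0.50557702 -0.28377993  0.22666574] 32.9
[  241    62   158   221 29709]
[398.  62.] [121.4 -77.5]
[388. 239.] [-65.9 -78.3]
[367. 282.] [-121.4  -56.5]
[275. 282.] [-121.    53.5]
[253. 239.] [-65.4  76.2]
[241.  63.] [120.8  76.5]
```

```bash
python3 -c "
from plant import order; print(order.sign_off())"
```

```text
the job is handed in; nothing more can be done
None
```

The kit is packed, the lid measures seated within about 1 mm of the box centre, and the job was handed in at about 33 s; I viewed 16 pictures, two over the limit of 14, and `sign_off` returned no verdict.

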